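Spring check of a tilting board carrier

TASK

Check the spring of the circuit-board carrier: with the fingertips press straight down on the round rubber pad at its corner until the pointer tip stands level with the mark tab clipped to the scale, without driving it well past the mark, and hold it there for at least a second. Then let the pad come all the way up again. Press only on the pad: keep off the rest of the plate, the circuit board, the pointer and the mark tab, and leave the things standing around where they are.

Things in the scene. Friction and masses are not known exactly. Their poses are not given: they have to be found in the camera images.
- carrier: fixed aluminium board carrier: diamond base 215 mm corner to corner, 12 mm thick, with a tongue 56 mm wide out to x = 210 mm. Origin on the bench under the plate centre; z up; +x runs under the pad and pointer to the scale; turned by up to 0.6 rad. White slotted scale at x = 177 mm, 56 mm wide, 98 mm high, ticks every 4 mm on its +x face; the pointer passes through its 12 mm slot
- tilt_plate (a joint): tilt in rad of the 150 mm square plate, about the level line along carrier y through its centre, 70 mm above the bench: 0 = level, at rest; grows as the pad is pressed; stop at 0.26. A spring returns it to 0. Force at the pad about 2.5 N to start, 6 N at 0.09, 9.5 N at 0.17. Pointer tip drop = 195 mm x sin(tilt), pad drop = about 85 mm x sin(tilt)
- pad_top (a point): centre of the flat top of the black round rubber pad, the place to press: 22 mm across, 10 mm high, on the plate's corner towards the scale, 85 mm from the hinge line; 83 mm above the bench at rest, z up at rest. It tilts with the plate
- pointer_tip (a point): tip of the thin dark steel pointer (95 mm long, 5 mm wide, with an 8 mm ball at its end) that runs from the plate's corner beyond the pad through the scale's slot; far end of the ball, 195 mm from the hinge line, just beyond the scale's far face, 70 mm above the bench at rest, sinking as the pad is pressed. Not to be touched
- mark_tab: dark steel tab 14 x 20 x 10 mm (10 mm high) clipped on the scale's far face beside the slot, on the carrier's +y side, its small wedge pointing at the slot; its height on the scale varies, 16 to 34 mm below the pointer's rest height. Fixed; not to be touched
- mark (a point): the mark: middle height of the mark tab; axes as the carrier's, z up. The pointer is at the mark when its tip is as high as this point
- board_centre (a point): middle of the upper face of the green circuit board, 100 x 100 mm with parts up to 8 mm high, fixed on the tilting plate; its edges run parallel to the plate's. Not to be touched
- solder_spool: bystander: loose solder reel, 58 mm across, 50 mm high, upright; origin at the centre of its underside
- flux_jar: bystander: loose amber jar with black cap, 52 mm across, 55 mm high; origin at the centre of its underside
- tape_roll: bystander: loose tape roll lying flat, 68 mm across, 18 mm high; origin at the centre of its underside
- screwdriver: bystander: loose screwdriver lying flat, 160 mm long, grey handle; origin near its middle, x along it to the tip

How it is judged:
On the way:
1. the pad (tilt_plate_c0) is pressed by the fingers and the pointer tip stays within 5 mm of the mark's height for a second (0.9 s counts) (z of pointer_tip in the frame of mark between -0.005 and 0.005 m and contact force between the fingers and tilt_plate_c0 above 1 N), for 0.9 s.
At the end, for the whole second after the job is handed in: After the pointer was held within 5 mm of the mark, the pad is let up again (tilt under 0.02 rad, at rest) and every bystander lies within 20 mm of where it was, at rest (value of joint tilt_plate below 0.02 rad and velocity of joint tilt_plate below 0.05 rad/s and distance of each of solder_spool, flux_jar, tape_roll, screwdriver from where it was at the start of the episode below 0.02 m and linear speed of each of solder_spool, flux_jar, tape_roll, screwdriver below 0.02 m/s); the robot touches nothing.
It fails at once if the pointer is driven more than 11 mm below the mark (z of pointer_tip in the frame of mark below -0.011 m).
It fails at once if the pointer (tilt_plate_c1, _c2), circuit board (_c3), bare plate (_c4) or mark tab is touched (over 1 N) (contact force between any of the fingers, the arm and tilt_plate_c1 above 1 N or contact force between any of the fingers, the arm and tilt_plate_c2 above 1 N or contact force between any of the fingers, the arm and tilt_plate_c3 above 1 N or contact force between any of the fingers, the arm and tilt_plate_c4 above 1 N or contact force between any of the fingers, the arm and mark_tab above 1 N).
It fails at once if a bystander is shoved, lifted or carried more than 20 mm (distance of any of solder_spool, flux_jar, tape_roll, screwdriver from where it was at the start of the episode above 0.02 m).
It also fails if it takes over 40 s, if anything falls off the work surface, if the arm or the gripper's body presses on something with over 40 N, if the wrist force passes 120 N, or if a joint passes its speed limit or range.

ROBOT

A 7-joint arm with a two-finger parallel gripper is mounted at the origin on the work surface. World frame = base frame: x ahead of the robot, y to its left, z up, the work surface at z = 0. Lengths are in m, angles in rad, forces in N, time in s.
With the tool pointing down it reaches from about 0.35 to 0.9 m from the base axis. Payload 8.1 kg.
Tool frame: the origin (TCP) lies midway between the tips of the shut fingers; the grasp point (between the pads) lies 19 mm behind it; x points along the fingers, z is the direction in which the jaws open and shut, and the axes are right-handed (so a half turn about x gives the same grasp; the last joint's range is limited). The gripper opens to 92 mm and grips with 3 to 60 N. Pads are 19 mm wide; open, the fingers measure 130 mm over their backs; the gripper's body (75 mm by 190 mm) begins 47 mm behind the grasp point.
Start: joints at [1.238, 0.434, 0.025, 1.573, -0.012, 1.134, -0.075], TCP at [0.142, -0.609, 0.227] pointing down, gripper open.
Joint ranges: [-2.62, 2.62], [-0.44, 2.09], [-1.27, 1.32], [0.08, 2.57], [-1.32, 4.46], [0.12, 2], [-2.74, 2.74]. Speed limits (rad/s): [2.22, 2.22, 3.01, 3.01, 3.14, 3.14, 3.14].

INTERFACE

Orientations are given as a rotation vector (axis times angle).
In Python, from cell import arm gives the robot as it stands. The module is installed in compiled form; this text tells all that it offers.
- The arm moves only by the tool move_arm, never from a script. Its argument "steps" is text: rows parted by semicolons, each of 5 numbers parted by spaces: the shift along the tool's x, y, z in m, then the turn about the tool's x in rad, then the closure in counts, from 0 (fully open) to 255 (shut). A call has 1 to 10 rows; each row is the pose to reach, as a shift and turn from the pose commanded when the call began, along the tool's axes at that moment; what a row does not reach only later rows make up. A row lasts 1/12 s, in which the tool goes at most 41.7 mm and 7.16 degrees, less where a joint would pass 70% of its speed; a pose out of reach is approached as far as the arm can. A call with a gripper value outside its range is refused whole. The fingers move at their own pace and stop on an object; "squeeze" is the grip in N (left out, the last holds). Time passes only in rows, so rows that repeat a pose let the fingers close. It gives the time, the measured TCP pose, the force and the opening at its end, in the units of the state.
- arm.observe(): the state, without advancing time (a new reading comes with each control period).
- arm.get_image(name): name is "scene" or "top"; returns a dict with "img" (384x512x3 uint8, blue, green, red), "z_map" (384x512 float32, m along the optical axis (not along the pixel's ray), 0 where there is no reading), "vfov" (degrees; the focal length in pixels is half the picture's height over the tangent of half this angle, whatever the lens; pixels are square), "cx", "cy" (the principal point, pixels), "extrinsics" (4x4, takes a point from camera to world coordinates). Camera axes: x right, y up, looking along -z (the intrinsics and any distortion apply to the point x, -y, -z); pixel columns grow to the right and rows downward; lengths in m; the calibration is good to about 2 mm. A picture is of the moment at which its call begins.
- arm.sign_off(): hands the job in, once; it reports no verdict.
The state is a dict: "clock": time; "joints": joint angles; "dq": joint speeds; "joint_efforts": joint torques, N m; "position": TCP position; "ee_rot": TCP orientation; "force": force on the tool from outside, world axes, zero at the start; "ft_torque": the same for the moment, N m; "width": opening from 0.0 (shut) to 1.0 (fully open).
Only numpy, scipy, OpenCV 4.12 (cv2) and the standard library are available. Lean on these libraries where they do the work, as an engineer would, in place of code of your own. Each camera call takes 0.05 s, during which the arm holds its last target.

## Working session

There is one attempt and no reset: what is moved stays moved. The work goes in short steps, Python scripts to look and compute and a tool call to move; the robot and the scene stay as the last step left them, time stands still between calls to the robot, and variables do not carry over. Pictures are saved under pics/ and viewed, and the job is handed in when it is done.

Besides the shell and the picture viewer there is one more tool, called in YAML: its name, and indented under it one key for each argument. move_arm: Moves the arm, as the interface text tells. Its arguments: {"type":"object","properties":{"steps":{"type":"string"},"squeeze":{"type":"number"}},"required":["steps"]}

```bash
mkdir -p pics; python3 - <<'E'
from cell import arm
import cv2,numpy as np,pickle
s=arm.observe();print(s)
for n in("scene","top"):
    d=arm.get_image(n);cv2.imwrite(f"pics/{n}0.png",d["img"]);pickle.dump(d,open(f"{n}0.pkl","wb"))
    print(n,d["vfov"],d["cx"],d["cy"],d["extrinsics"],[k for k in d],(d["z_map"]>0).mean())
E
```

```text
{'clock': 0.0, 'joints': array([ 1.23840392,  0.43523285,  0.02499346,  1.57409861, -0.01158291,
        1.13401618, -0.07511327]), 'dq': array([-0.00083842,  0.00206945, -0.00047497, -0.00085115, -0.00120795,
       -0.00160103, -0.00057842]), 'joint_efforts': array([-1.08259886e-03, -6.67853093e+01,  9.84764323e-01, -3.14458537e+01,
       -6.05832366e-02,  4.28650354e-02,  1.23909808e-04]), 'position': array([ 0.14216745, -0.60808228,  0.22593851]), 'ee_rot': array([ 1.03926668,  1.31053397, -1.03782621]), 'force': array([ 0.45275726, -0.80421686, -0.46592469]), 'ft_torque': array([-0.02781438, -0.0018953 ,  0.01153592]), 'width': 0.9997351721760268}
scene 57.353015243890006 257.2248826318582 196.07886076619 [[-0.25628212 -0.71844684  0.64664798  1.06637322]
 [ 0.96649034 -0.2006343   0.16013213  0.18966404]
 [ 0.01469334  0.66601803  0.74579092  0.68034685]
 [ 0.          0.          0.          1.        ]] ['img', 'z_map', 'vfov', 'cx', 'cy', 'extrinsics'] 0.9959767659505209
top 56.00809025204897 255.40744479395914 190.40854577591148 [[ 0.01866609  0.98678942 -0.16092922  0.40252883]
 [-0.99950467  0.02249577  0.02200807  0.08209529]
 [ 0.02533756  0.1604387   0.98672054  0.85117406]
 [ 0.          0.          0.          1.        ]] ['img', 'z_map', 'vfov', 'cx', 'cy', 'extrinsics'] 0.9964090983072916
```

View pics/scene0.png

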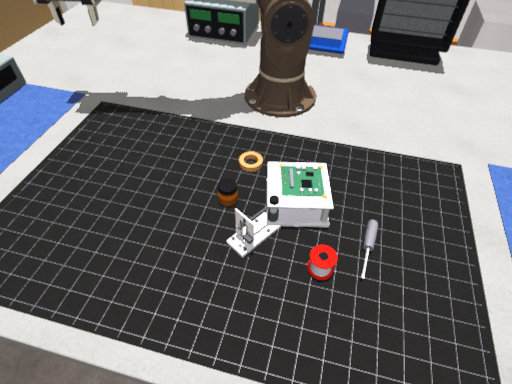

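View pics/top0.png

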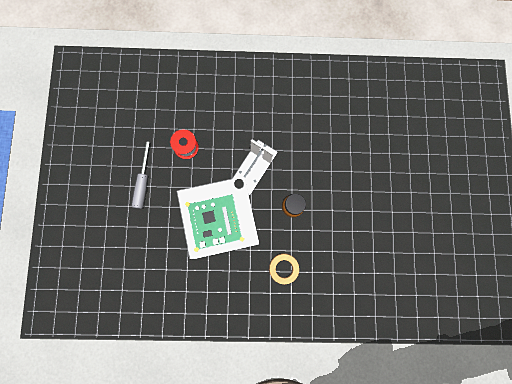

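The scene view shows the carrier at about (275,215), with the pad near (274,202) and the scale near (245,228). The top view shows the pad at (239,184) and the scale at (262,148). I'll zoom in on both.

```bash
python3 - <<'E'
import cv2,pickle,numpy as np
a=pickle.load(open("scene0.pkl","rb"))["img"][150:260,215:345]
b=pickle.load(open("top0.pkl","rb"))["img"][130:265,170:310]
cv2.imwrite("pics/s0z.png",cv2.resize(a,None,fx=6,fy=5.4,interpolation=cv2.INTER_CUBIC) if 0 else cv2.resize(a,None,fx=5.4,fy=5.4,interpolation=cv2.INTER_CUBIC))
cv2.imwrite("pics/t0z.png",cv2.resize(b,None,fx=4.4,fy=4.4,interpolation=cv2.INTER_CUBIC))
E
```

```text
(no output)
```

View pics/s0z.png

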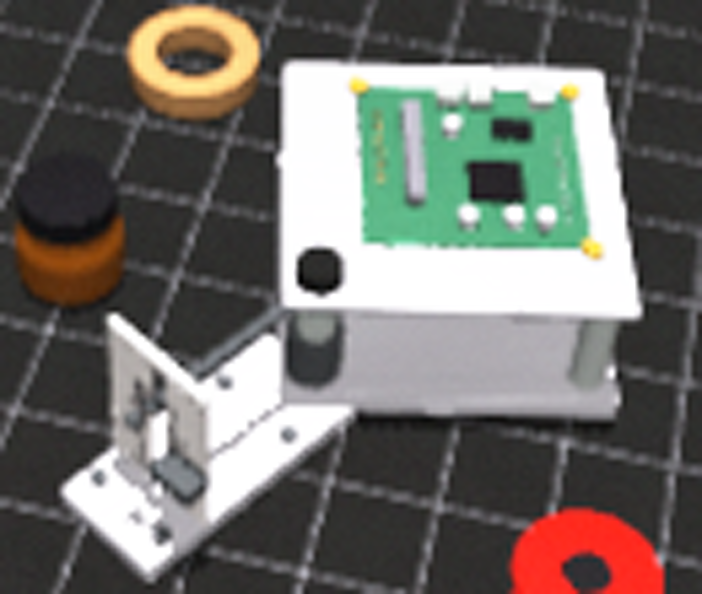

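View pics/t0z.png

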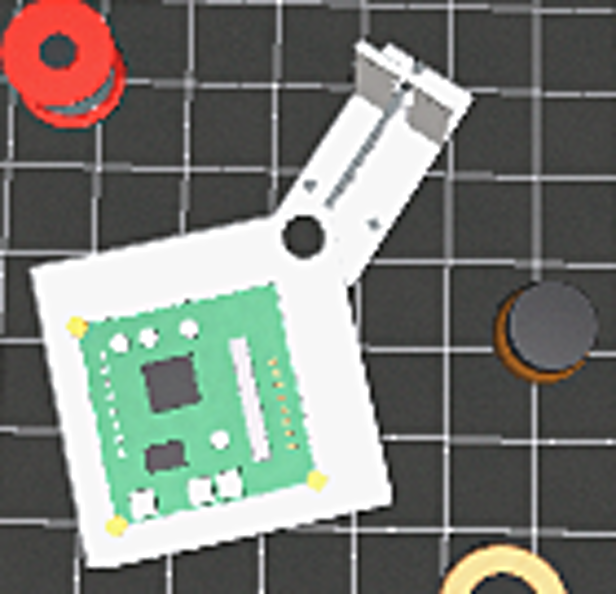

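```bash
cat >h.py <<'E'
import cv2,numpy as np,pickle
K1={"scene":0.0,"top":0.0}
def load(n,k): d=pickle.load(open(f"{n}{k}.pkl","rb"));d["name"]=n;return d
def cam(d):
    f=d["img"].shape[0]/2/np.tan(np.radians(d["vfov"])/2)
    return np.array([[f,0,d["cx"]],[0,f,d["cy"]],[0,0,1.]]),np.array([K1[d["name"]],0,0,0])
def ray(d,uv):
    K,D=cam(d);p=cv2.undistortPoints(np.array(uv,float).reshape(-1,1,2),K,D).reshape(-1,2)
    E=d["extrinsics"];v=np.c_[p[:,0],-p[:,1],-np.ones(len(p))]@E[:3,:3].T
    return E[:3,3],v
def onz(d,uv,z):
    o,v=ray(d,uv);return o+v*((z-o[2])/v[:,2])[:,None]
def depthpts(d,uv):
    o,v=ray(d,uv);uv=np.round(np.array(uv)).astype(int).reshape(-1,2)
    return o+v*d["z_map"][uv[:,1],uv[:,0]][:,None]
def proj(d,P):
    K,D=cam(d);E=np.linalg.inv(d["extrinsics"]);c=np.atleast_2d(P)@E[:3,:3].T+E[:3,3]
    c=c*[1,-1,-1]
    return cv2.projectPoints(c,np.zeros(3),np.zeros(3),K,D)[0].reshape(-1,2)
E
python3 - <<'E'
from h import *
for n in("scene","top"):
    d=load(n,0)
    pts=[(x,y) for x in range(60,470,80) for y in range(70,340,45)]
    P=depthpts(d,pts);print(n)
    for p,q in zip(pts,P):print(p,np.round(q*1000,1))
t=load("top",0);s=load("scene",0)
for n,d,p in(("t",t,(238.9,183.6)),("s",s,(215+320/5.4,150+270/5.4))):print(n,depthpts(d,[p]),onz(d,[p],.083))
E
```

```text
scene
(60, 70) [ 6.09e+01 -8.35e+02 -2.00e-01]
(60, 115) [ 3.090e+02 -6.594e+02  4.000e-01]
(60, 160) [ 4.942e+02 -5.287e+02 -1.000e-01]
(60, 205) [ 6.388e+02 -4.265e+02 -2.000e-01]
(60, 250) [ 755.1 -343.7    0.9]
(60, 295) [ 850.  -276.4    1.6]
(140, 70) [ -27.1 -551.2   -2.5]
(140, 115) [ 241.  -411.2    2.7]
(140, 160) [ 4.331e+02 -3.126e+02 -2.000e-01]
(140, 205) [ 586.3 -232.9    1.5]
(140, 250) [ 7.071e+02 -1.707e+02  5.000e-01]
(140, 295) [ 8.061e+02 -1.198e+02 -8.000e-01]
(220, 70) [-115.8 -261.2   -4.2]
(220, 115) [ 165.3 -164.8   -0.6]
(220, 160) [372.5 -93.8   0.9]
(220, 205) [ 5.314e+02 -3.950e+01  3.000e-01]
(220, 250) [ 6.586e+02  4.000e+00 -2.000e-01]
(220, 295) [763.8  40.1   1.8]
(300, 70) [ 34.9  63.6 124. ]
(300, 115) [91.3 87.2 -1.6]
(300, 160) [308.8 126.2  -0.5]
(300, 205) [539.7 159.9  72.8]
(300, 250) [610.7 180.4   0.8]
(300, 295) [718.6 200.   -1.2]
(380, 70) [-288.7  333.9   -3. ]
(380, 115) [ 20.4 342.2   0. ]
(380, 160) [244.8 349.2  -1.3]
(380, 205) [420.8 354.2  -0.8]
(380, 250) [ 5.609e+02  3.582e+02 -3.000e-01]
(380, 295) [ 6.748e+02  3.616e+02 -6.0
[... 866 characters left out ...]
  1.4]
(300, 160) [618.2 -43.6   1.8]
(300, 205) [501.9 -35.8  53.8]
(300, 250) [402.8 -43.4   1.5]
(300, 295) [301.1 -43.5  -0.4]
(380, 70) [ 858.3 -247.9    2.4]
(380, 115) [ 738.  -243.3    2.7]
(380, 160) [ 6.236e+02 -2.400e+02  1.000e-01]
(380, 205) [ 512.3 -234.7    3.3]
(380, 250) [ 406.3 -231.6    1. ]
(380, 295) [ 304.3 -227.4    2.2]
(460, 70) [ 865.1 -454.7    2.1]
(460, 115) [ 744.3 -446.2    1.5]
(460, 160) [ 628.2 -437.8    1.3]
(460, 205) [ 516.8 -429.6    1.3]
(460, 250) [ 409.9 -421.4    1.8]
(460, 295) [ 307.2 -414.     1.6]
t [[0.54144378 0.10084354 0.08551969]] [[0.54190093 0.10090524 0.083     ]]
s [[0.5492596  0.10150759 0.08264842]] [[0.54956378 0.10155945 0.083     ]]
```

```bash
python3 - <<'E'
from h import *
for n,(x0,y0,x1,y1) in(("top",(228,174,250,195)),("scene",(266,192,283,206))):
    d=load(n,0);g=cv2.cvtColor(d["img"],cv2.COLOR_BGR2GRAY)
    r=g[y0:y1,x0:x1].astype(float);print(n);
    m=np.clip((150-r)/110,0,1)
    num,l,st,c=cv2.connectedComponentsWithStats((r<130).astype(np.uint8));print(st,c+[x0,y0])
    k=1+np.argmax(st[1:,4]);w=m*cv2.dilate((l==k).astype(np.uint8),np.ones((3,3)))
    yy,xx=np.mgrid[y0:y1,x0:x1];u=[(w*xx).sum()/w.sum(),(w*yy).sum()/w.sum()];print(u)
    for z in(.083,.078):print(onz(d,[u],z))
    print(r.astype(int))
# plate corners/pointing: project model given pad & yaw guess
E
```

```text
top
[[  0   0  22  21 360]
 [  0   0   7   5  28]
 [  6   5  10  10  74]] [[239.13055556 184.79722222]
 [230.39285714 175.75      ]
 [238.5        183.24324324]]
[np.float64(238.44807811531308), np.float64(183.2137321760694)]
[[0.5427261  0.10190268 0.083     ]]
[[0.54363864 0.1020316  0.078     ]]
[[ 63  61  67 117 114  46  58 213 255 251 250 252 254 252 250 255 245 139
  146 216 255 251]
 [ 65  62  66 117 107  42 145 255 254 248 248 248 248 248 251 255 135 144
  211 255 251 248]
 [ 64  63  66 115 102  84 255 255 250 248 248 248 248 248 251 217 142 162
  255 252 248 247]
 [ 62  59  62 107  98 203 255 252 251 252 254 250 251 250 251 255 220 207
  254 249 248 247]
 [ 52  44  52 102 173 255 251 248 255 255 255 255 255 255 255 252 252 252
  250 248 247 247]
 [130 134 153 211 255 255 255 255 213  27  31  32  39 147 255 255 250 246
  248 247 247 247]
 [255 255 255 255 253 254 255 100  37  51  60  57  55  38 126 255 253 242
  248 247 247 247]
 [252 251 250 249 250 255 255  35  56  64  65  68  61  55  73 246 255 248
  248 247 247 247]
 [248 248 248 248 251 255  94  44  61  67  67  65  64  5
[... 1749 characters left out ...]
254 254 243 136  47  45  46  46  91 208 252 255 254 254 254]
 [104 229 254 252 137  49  45  47  47  45  46  93 220 254 255 255 255]
 [104 229 254 252  47  47  47  44  44  45  48  48 160 251 255 255 255]
 [107 230 254 246  44  47  44  48  44  47  47  43 156 251 255 255 255]
 [105 230 253 225  33  42  45  44  47  44  46  43 151 251 255 255 255]
 [105 229 254 243  20  33  35  42  39  41  41  33 149 251 255 255 255]
 [104 230 254 252  52  20  20  28  31  31  26  33 180 253 255 255 255]
 [108 225 254 253 215  75  34  19  23  25  36 144 248 255 255 255 255]
 [103 216 254 254 253 237 225 160  87 149 233 248 255 255 255 255 255]
 [ 95 217 254 254 254 254 254 250 239 249 254 255 255 255 255 255 255]]
```

```bash
python3 - <<'E'
from h import *
t=load("top",0);s=load("scene",0)
z2p=lambda x,y:((x+.5)/4.4-.5+170,(y+.5)/4.4-.5+130)
c=onz(t,[z2p(33,268),z2p(90,567),z2p(391,500)],.073)
print(c);cen=(c[0]+c[2])/2;print("cen",cen,"opp",c[1], np.linalg.norm(c[0]-c[1]),np.linalg.norm(c[2]-c[1]))
a1=np.arctan2(*(cen-c[1])[[1,0]]);dv=c[0]-c[2];a2=np.arctan2(-dv[0],dv[1])
pad=np.array([.5435,.1015]);a3=np.arctan2(*(pad-cen[:2])[::-1]);print("yaw",a1,a2,a3,np.linalg.norm(pad-cen[:2]))
from scipy.spatial.transform import Rotation as R
from cell import arm
st=arm.observe();print(R.from_rotvec(st["ee_rot"]).as_matrix().round(3),st["clock"])
# big zooms near scale
b=s["img"][202:262,222:282];cv2.imwrite("pics/s0zz.png",cv2.resize(b,None,fx=10,fy=10,interpolation=cv2.INTER_NEAREST))
E
```

```text
[[0.52531661 0.2348141  0.073     ]
 [0.38082307 0.19989089 0.073     ]
 [0.41536626 0.05605376 0.073     ]]
cen [0.47034143 0.14543393 0.073     ] opp [0.38082307 0.19989089 0.073     ] 0.14865400984208418 0.14792684095249212
yaw -0.5465240279892069 -0.5514277040008656 -0.5408092730535159 0.0853367798599976
[[-0.     0.974  0.228]
 [ 0.001  0.228 -0.974]
 [-1.    -0.    -0.001]] 0.1
```

View pics/s0zz.png

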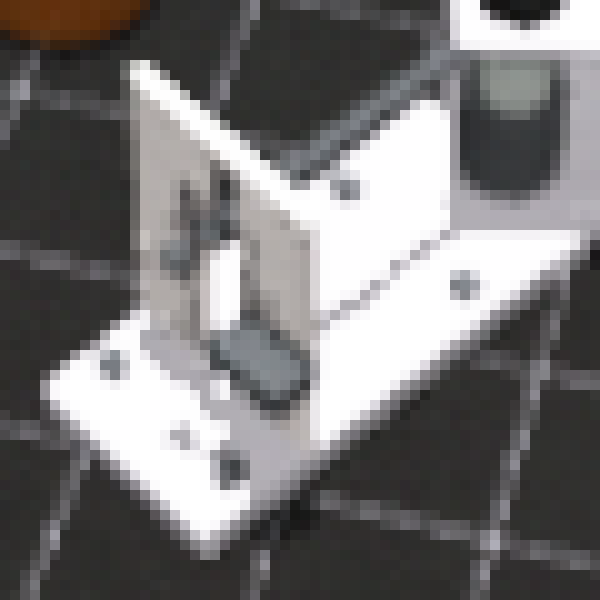

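```bash
cat >>h.py <<'E'
YAW=-.547;CEN=np.array([.4703,.1454])
RC=np.array([[np.cos(YAW),-np.sin(YAW),0],[np.sin(YAW),np.cos(YAW),0],[0,0,1]])
def c2w(p): return np.atleast_2d(p)@RC.T+[*CEN,0]
def w2c(p): return (np.atleast_2d(p)-[*CEN,0])@RC
E
python3 - <<'E'
from h import *
s=load("scene",0);t=load("top",0)
Z=lambda p:((np.atleast_2d(p)+.5)*10-.5-[2220,2020]).round(0)
print("tip,ballc",Z(proj(s,c2w([[195,0,70],[191,0,70]])*1 if 0 else c2w(np.array([[195,0,70],[191,0,70],[85,0,83],[177,-28,98],[177,28,98],[210,-28,12],[210,28,12]])/1e3))))
for top in (35,40,45,50,55,60):
    print(top,Z(proj(s,c2w(np.array([[179,10,top],[179,28,top],[193,28,top],[193,8,top],[193,28,top-10],[193,8,top-10]])/1e3))).tolist())
# depth on tab
uv=[(x,y) for y in range(234,243) for x in range(242,254)]
P=w2c(depthpts(s,uv))*1000
for p,q in zip(uv,P):
    if p[0]%2==0:print(p,q.round(0),s["img"][p[1],p[0]])
E
```

```text
tip,ballc [[172. 264.]
 [186. 254.]
 [532. -37.]
 [145.  64.]
 [324. 215.]
 [ 49. 380.]
 [213. 532.]]
35 [[260.0, 345.0], [315.0, 393.0], [268.0, 430.0], [207.0, 375.0], [269.0, 455.0], [208.0, 400.0]]
40 [[259.0, 331.0], [315.0, 380.0], [268.0, 417.0], [207.0, 362.0], [268.0, 442.0], [207.0, 387.0]]
45 [[259.0, 318.0], [315.0, 367.0], [268.0, 404.0], [206.0, 348.0], [268.0, 430.0], [207.0, 375.0]]
50 [[259.0, 305.0], [315.0, 354.0], [268.0, 390.0], [206.0, 335.0], [268.0, 417.0], [207.0, 362.0]]
55 [[259.0, 292.0], [315.0, 341.0], [268.0, 377.0], [206.0, 322.0], [268.0, 404.0], [206.0, 348.0]]
60 [[259.0, 278.0], [315.0, 327.0], [268.0, 364.0], [205.0, 308.0], [268.0, 390.0], [206.0, 335.0]]
(242, 234) [180.  -7.  27.] [184 184 191]
(244, 234) [169. -13.   9.] [247 243 244]
(246, 234) [185.  12.  50.] [107 103 100]
(248, 234) [183.  16.  52.] [105 103 103]
(250, 234) [181.  20.  55.] [156 159 164]
(252, 234) [182.  27.  63.] [162 165 170]
(242, 235) [181.  -6.  25.] [153 153 158]
(244, 235) [189.  10.  49.] [153 146 144]
(246, 235) [188.  15.  52.] [136 131 126]
(248, 235) [184.  17
[... 1142 characters left out ...]
175]
(244, 240) [181.   0.  12.] [248 245 247]
(246, 240) [195.  23.  50.] [94 92 90]
(248, 240) [194.  28.  53.] [130 125 120]
(250, 240) [191.  31.  52.] [133 128 125]
(252, 240) [186.  32.  50.] [60 59 59]
(242, 241) [185.  -2.   9.] [177 171 174]
(244, 241) [184.   3.  13.] [245 243 244]
(246, 241) [195.  23.  46.] [139 136 136]
(248, 241) [195.  29.  51.] [83 80 77]
(250, 241) [192.  32.  52.] [93 89 87]
(252, 241) [187.  34.  49.] [106 105 107]
(242, 242) [188.   1.  12.] [177 172 175]
(244, 242) [185.   4.  11.] [179 174 177]
(246, 242) [182.   7.  11.] [166 160 164]
(248, 242) [196.  30.  50.] [65 61 61]
(250, 242) [193.  33.  50.] [61 60 60]
(252, 242) [187.  33.  43.] [157 159 164]
```

```bash
python3 - <<'E'
from h import *
s=load("scene",0)
uv=[(x,y) for y in range(222,231) for x in range(236,244)]
P=w2c(depthpts(s,uv))*1000
for p,q in zip(uv,P):print(p,q.round(0),s["img"][p[1],p[0]].mean().round(),end=" | " if p[0]<243 else "\n")
for y in range(206,226,3):
  q=w2c(depthpts(s,[(x,y) for x in range(234,256,2)]))*1000;print(y,q[:,2].round(0))
for p in [(238,238),(233,238),(240,253),(262,232),(256,243),(270,228)]: print(p,(w2c(depthpts(s,[p]))*1000).round(1))
E
```

```text
(236, 222) [182. -25.  56.] 174.0 | (237, 222) [182. -21.  59.] 175.0 | (238, 222) [181. -19.  60.] 176.0 | (239, 222) [181. -15.  64.] 158.0 | (240, 222) [181. -11.  68.] 93.0 | (241, 222) [181.  -9.  70.] 105.0 | (242, 222) [181.  -5.  74.] 126.0 | (243, 222) [178.  -6.  70.] 102.0
(236, 223) [180. -26.  49.] 174.0 | (237, 223) [181. -22.  54.] 173.0 | (238, 223) [182. -18.  59.] 166.0 | (239, 223) [181. -15.  61.] 134.0 | (240, 223) [182. -11.  66.] 89.0 | (241, 223) [181.  -9.  66.] 89.0 | (242, 223) [180.  -6.  68.] 108.0 | (243, 223) [178.  -5.  67.] 91.0
(236, 224) [181. -26.  47.] 175.0 | (237, 224) [181. -22.  50.] 174.0 | (238, 224) [181. -19.  53.] 164.0 | (239, 224) [181. -15.  58.] 128.0 | (240, 224) [182. -11.  62.] 99.0 | (241, 224) [181.  -9.  63.] 70.0 | (242, 224) [180.  -6.  65.] 102.0 | (243, 224) [182.  -1.  71.] 85.0
(236, 225) [181. -26.  43.] 193.0 | (237, 225) [181. -23.  45.] 173.0 | (238, 225) [181. -20.  49.] 170.0 | (239, 225) [181. -16.  52.] 155.0 | (240, 225) [182. -11.  58.] 118.0 | (241, 225) [180.  -9.  58.] 85.0 | (242, 225) [186.  -0.  72.] 108.0 
[... 1307 characters left out ...]
.] 163.0 | (240, 230) [181. -13.  37.] 132.0 | (241, 230) [182.  -8.  42.] 148.0 | (242, 230) [182.  -5.  45.] 194.0 | (243, 230) [178.  -6.  41.] 242.0
206 [-0. -1.  0.  3.  0. -0. -1.  1.  2.  0.  0.]
209 [ 1. 98. -2.  1.  1. -1. -1.  1.  1. -0. -0.]
212 [-0. 89. 98. 99.  1.  0.  2. -0. -0.  0.  0.]
215 [ 1. 82. 85. 93. 98. 96.  1.  1. -1. -0.  1.]
218 [ 3. 69. 76. 84. 85. 94. 98. -1. -1. 73. 71.]
221 [-0. 61. 64. 72. 78.  2. 90. 95. 97. -1. 12.]
224 [-0. 47. 53. 62. 65. 72. 79. 84. 93. 96. 12.]
(238, 238) [[188.4 -12.2  13.3]]
(233, 238) [[197.  -19.8  13.9]]
(240, 253) [[210.4  19.    9.1]]
(262, 232) [[135.7  12.9  12.3]]
(256, 243) [[167.2  25.6  12.2]]
(270, 228) [[114.3  18.   13.1]]
```

The two views agree on these measurements:
- **Pad:** about (0.543, 0.101, 0.083).
- **Carrier yaw:** about -0.547 rad.
- **Mark:** about 47 mm high, which is about 23 mm below the pointer's rest height. That means a pad drop of about 10 mm.

I'll shut the fingers and cross over at height, turning the jaw line along carrier y.

move_arm:
  steps: "0 0.027 -0.029 0.08 255; 0 0.054 -0.058 0.16 255; 0 0.081 -0.088 0.24 255; 0 0.108 -0.117 0.32 255; 0 0.135 -0.146 0.4 255; 0 0.162 -0.175 0.48 255; 0 0.189 -0.205 0.56 255; 0 0.216 -0.234 0.64 255; 0 0.243 -0.263 0.72 255; 0 0.27 -0.292 0.777 255"
  squeeze: 20

```text
clock: 0.93
position: [0.3391, -0.2609, 0.2267]
ee_rot: [1.603, 0.896, -1.603]
force: [1.1, -0.5, -0.5]
width: 0.326
```

```bash
cat >>h.py <<'E'
from scipy.spatial.transform import Rotation as R
def status(arm,tgt=None):
    s=arm.observe();M=R.from_rotvec(s["ee_rot"]).as_matrix()
    print("t",round(s["clock"],2),"pos",s["position"].round(4),"F",s["force"].round(2),"w",round(s["width"],3));print(M.round(3))
    print("in carrier",(w2c(s["position"])*1000).round(1),"jaw yaw err",np.arctan2(M[0,2]*RC[0,1]*0+ (M[:,2]@RC[:,0]),abs(M[:,2]@RC[:,1])).round(3))
    if tgt is not None: print("tool shift to tgt",(M.T@(np.array(tgt)-s["position"])).round(4))
    print("j",s["joints"].round(2))
E
python3 -c "
from h import *
from cell import arm
status(arm,c2w([[.086,0,.2]])[0])"
```

```text
t 0.93 pos [ 0.3391 -0.2609  0.2267] F [ 1.14 -0.47 -0.46] w 0.326
[[-0.     0.852 -0.524]
 [-0.    -0.524 -0.852]
 [-1.    -0.     0.   ]]
in carrier [[  99.2 -415.2  226.7]] jaw yaw err -0.005
tool shift to tgt [ 0.0266 -0.0152 -0.4152]
j [ 0.6   0.12 -0.08  2.02  0.01  1.01 -1.61]
```

move_arm:
  steps: "0.002 -0.001 -0.04 0 255; 0.005 -0.003 -0.08 0 255; 0.008 -0.005 -0.12 0 255; 0.011 -0.006 -0.16 0 255; 0.014 -0.008 -0.2 0 255; 0.017 -0.009 -0.24 0 255; 0.02 -0.011 -0.28 0 255; 0.022 -0.012 -0.32 0 255; 0.025 -0.014 -0.36 0 255; 0.026 -0.015 -0.4 0 255"

```text
clock: 1.77
position: [0.5342, 0.0884, 0.2]
ee_rot: [1.599, 0.899, -1.601]
force: [0.7, -0.7, -0.1]
width: 0.002
```

move_arm:
  steps: "0 0 -0.005 0 255; 0 0 -0.01 0 255; 0 0 -0.01 0 255; 0 0 -0.01 0 255; 0 0 -0.01 0 255; 0 0 -0.01 0 255"

```text
clock: 2.27
position: [0.539, 0.0936, 0.2009]
ee_rot: [1.601, 0.896, -1.601]
force: [0.3, 0.7, 0.4]
width: 0.003
```

```bash
python3 -c "
from h import *
from cell import arm
status(arm,c2w([[.086,0,.1]])[0])
for n in('scene','top'):
    d=arm.get_image(n);pickle.dump(d,open(n+'1.pkl','wb'))
    y,x=(100,170) if n=='scene' else (110,150)
    cv2.imwrite(f'pics/{n}1.png',cv2.resize(d['img'][y:y+150,x:x+200],None,fx=4,fy=4,interpolation=cv2.INTER_CUBIC))
"
```

```text
t 2.27 pos [0.539  0.0936 0.2009] F [0.29 0.71 0.44] w 0.003
[[ 0.     0.853 -0.522]
 [-0.001 -0.522 -0.853]
 [-1.     0.     0.001]]
in carrier [[ 85.7  -8.5 200.9]] jaw yaw err -0.002
tool shift to tgt [ 0.1009  0.0003 -0.0086]
j [-0.02  0.36 -0.33  1.78  0.13  1.03 -2.52]
```

View pics/scene1.png

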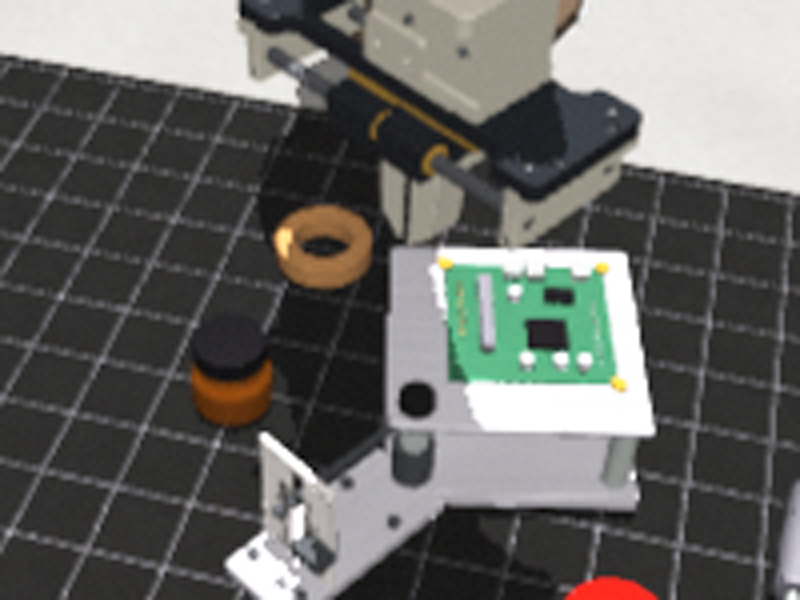

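View pics/top1.png

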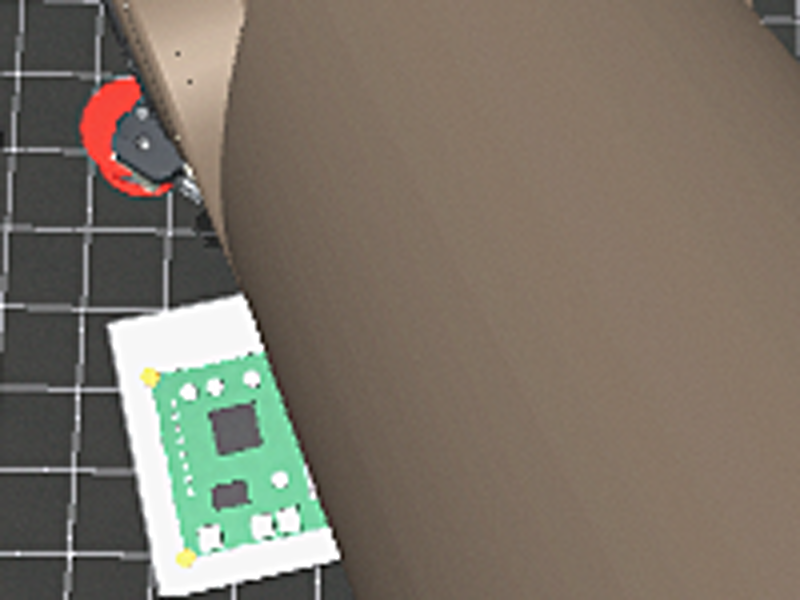

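The fingers are shut, square to the carrier and above the pad; the fingertip is near (273,160) in the scene image. The arm blocks the top view, but the scene view shows the ball and tab clearly. Next I'll go down to 12 mm above the pad.

move_arm:
  steps: "0.02 0 -0.005 0 255; 0.05 0 -0.0085 0 255; 0.08 0 -0.0085 0 255; 0.1 0 -0.0085 0 255; 0.106 0 -0.0085 0 255; 0.106 0 -0.0085 0 255; 0.106 0 -0.0085 0 255; 0.106 0 -0.0085 0 255"

```text
clock: 3.03
position: [0.5448, 0.1026, 0.0963]
ee_rot: [1.602, 0.898, -1.598]
force: [0.5, -0.3, -0.6]
width: 0.005
```

```bash
python3 -c "
from h import *
from cell import arm
status(arm,c2w([[.086,0,.083]])[0])
d=arm.get_image('scene');pickle.dump(d,open('scene2.pkl','wb'))
print('tcp px',proj(d,arm.observe()['position']))
cv2.imwrite('pics/scene2.png',cv2.resize(d['img'][150:260,215:345],None,fx=5.4,fy=5.4,interpolation=cv2.INTER_CUBIC))
"
```

```text
t 3.03 pos [0.5448 0.1026 0.0963] F [ 0.46 -0.35 -0.64] w 0.005
[[ 0.002  0.854 -0.521]
 [ 0.001 -0.521 -0.854]
 [-1.     0.002 -0.002]]
in carrier [[85.9  2.2 96.3]] jaw yaw err -0.001
tool shift to tgt [0.0133 0.0001 0.0022]
j [-0.06  0.49 -0.31  1.88  0.2   0.8  -2.59]Traceback (most recent call last):
  File "<string>", line 6, in <module>
    print('tcp px',proj(d,arm.observe()['position']))
                   ~~~~^^^^^^^^^^^^^^^^^^^^^^^^^^^^^
  File "h.py", line 17, in proj
    K,D=cam(d);E=np.linalg.inv(d["extrinsics"]);c=np.atleast_2d(P)@E[:3,:3].T+E[:3,3]
        ~~~^^^
  File "h.py", line 6, in cam
    return np.array([[f,0,d["cx"]],[0,f,d["cy"]],[0,0,1.]]),np.array([K1[d["name"]],0,0,0])
                                                                         ~^^^^^^^^
KeyError: 'name'
```

```bash
python3 -c "
from h import *
from cell import arm
d=load('scene',2)
print('tcp px',proj(d,arm.observe()['position']))
cv2.imwrite('pics/scene2.png',cv2.resize(d['img'][150:260,215:345],None,fx=5.4,fy=5.4,interpolation=cv2.INTER_CUBIC))
p=proj(d,arm.observe()['position'])[0];print('zoom',(p-[215,150]+.5)*5.4-.5)
"
```

```text
tcp px [[275.49610883 194.65139583]]
zoom [328.87898768 243.31753748]
```

View pics/scene2.png

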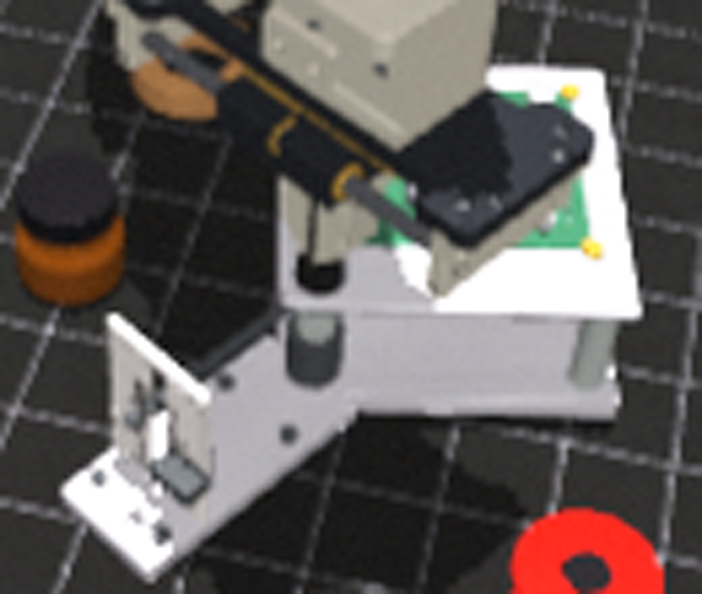

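move_arm:
  steps: "0.003 0 0.001 0 255; 0.006 0 0.001 0 255; 0.009 0 0.001 0 255; 0.012 0 0.001 0 255; 0.014 0 0.001 0 255; 0.016 0 0.001 0 255; 0.018 0 0.001 0 255; 0.019 0 0.001 0 255; 0.019 0 0.001 0 255; 0.019 0 0.001 0 255"

```text
clock: 3.92
position: [0.544, 0.1011, 0.0761]
ee_rot: [1.601, 0.897, -1.599]
force: [1.1, -2.6, 7.1]
width: 0.005
```

```bash
cat >look.py <<'E'
import sys
from h import *
from cell import arm
k=sys.argv[1]
status(arm,c2w([[.086,0,.0735]])[0])
d=arm.get_image('scene');pickle.dump(d,open(f'scene{k}.pkl','wb'))
cv2.imwrite(f'pics/scene{k}.png',cv2.resize(d['img'][202:262,222:282],None,fx=10,fy=10,interpolation=cv2.INTER_NEAREST))
d['name']='scene'
uv=[(x,y) for y in range(224,245) for x in range(235,244)]
P=w2c(depthpts(d,uv))*1000
for u,q in zip(uv,P):
    if q[0]>187 and abs(q[1])<9 and q[2]>25: print(u,q.round(0))
E
python3 look.py 3
```

```text
t 3.92 pos [0.544  0.1011 0.0761] F [ 1.09 -2.61  7.12] w 0.005
[[ 0.001  0.854 -0.521]
 [-0.    -0.521 -0.854]
 [-1.     0.001 -0.   ]]
in carrier [[86.   0.5 76.1]] jaw yaw err -0.001
tool shift to tgt [0.0026 0.     0.0005]
j [-0.06  0.51 -0.3   1.89  0.21  0.76 -2.6 ]
(239, 231) [194.  -1.  56.]
(240, 231) [191.  -1.  55.]
(241, 231) [190.   1.  55.]
(239, 232) [195.   0.  55.]
(240, 232) [195.   4.  60.]
(241, 232) [193.   4.  57.]
(239, 233) [196.   1.  53.]
(240, 233) [195.   4.  56.]
(241, 233) [193.   4.  54.]
(240, 234) [194.   2.  49.]
```

View pics/scene3.png

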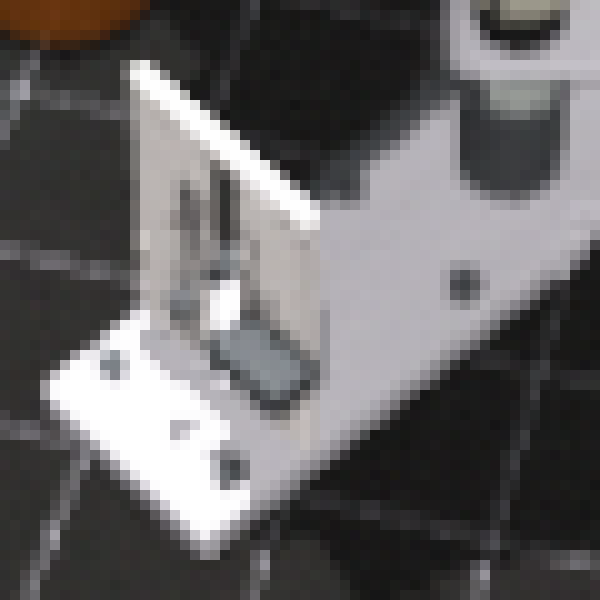

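The pointer ball is now at about (240,232) px, at a height of about 54 mm, so it has roughly 6–7 mm still to drop. I'll press another 2.5 mm or so.

move_arm:
  steps: "0.001 0 0 0 255; 0.002 0 0 0 255; 0.0026 0 0 0 255; 0.0026 0 0 0 255; 0.0026 0 0 0 255; 0.0026 0 0 0 255"

```text
clock: 4.47
position: [0.5441, 0.101, 0.0738]
ee_rot: [1.601, 0.897, -1.599]
force: [0.7, -3.0, 8.1]
width: 0.004
```

```bash
python3 look.py 4
```

```text
t 4.47 pos [0.5441 0.101  0.0738] F [ 0.71 -2.99  8.09] w 0.004
[[ 0.002  0.854 -0.521]
 [-0.    -0.521 -0.854]
 [-1.     0.002 -0.001]]
in carrier [[86.1  0.5 73.8]] jaw yaw err -0.001
tool shift to tgt [ 0.0003 -0.0001  0.0005]
j [-0.06  0.52 -0.3   1.9   0.21  0.76 -2.6 ]
(240, 232) [191.  -1.  51.]
(241, 232) [189.  -1.  49.]
(239, 233) [194.  -1.  49.]
(240, 233) [193.   1.  50.]
(241, 233) [191.   2.  49.]
(239, 234) [195.   0.  48.]
(240, 234) [194.   2.  49.]
(241, 234) [192.   3.  48.]
(240, 235) [195.   3.  47.]
(241, 235) [193.   4.  46.]
(242, 237) [194.   9.  45.]
```

View pics/scene4.png

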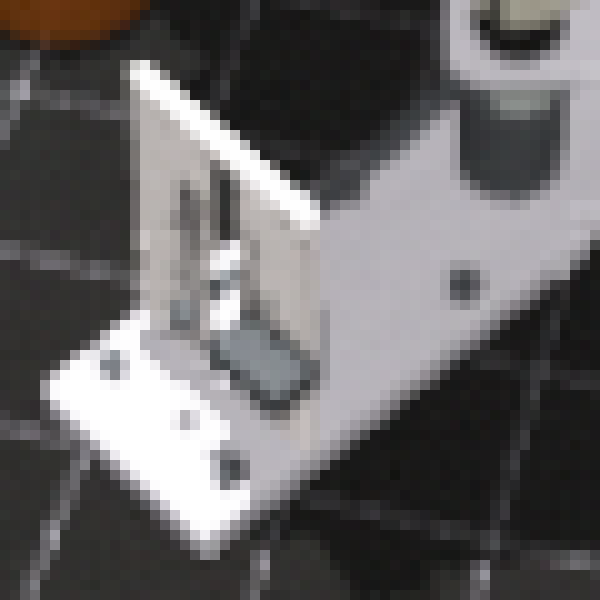

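The pointer is at about 48 mm, roughly level with the mark at 47 mm; the ball is at (240,233.5) px beside the tab. I'll hold there.

move_arm:
  steps: "0.0003 0 0 0 255; 0.0003 0 0 0 255; 0.0003 0 0 0 255; 0.0003 0 0 0 255; 0.0003 0 0 0 255; 0.0003 0 0 0 255; 0.0003 0 0 0 255; 0.0003 0 0 0 255; 0.0003 0 0 0 255; 0.0003 0 0 0 255"

```text
clock: 5.35
position: [0.5442, 0.101, 0.0735]
ee_rot: [1.601, 0.897, -1.599]
force: [0.0, -3.5, 8.5]
width: 0.003
```

move_arm:
  steps: "0 0 0 0 255; 0 0 0 0 255; 0 0 0 0 255; 0 0 0 0 255; 0 0 0 0 255; 0 0 0 0 255; 0 0 0 0 255; 0 0 0 0 255"

```text
clock: 6.02
position: [0.5442, 0.1011, 0.0735]
ee_rot: [1.601, 0.897, -1.599]
force: [-0.1, -2.7, 7.6]
width: 0.004
```

```bash
python3 look.py 5; python3 -c "
from h import *
d=load('scene',5)
uv=[(x,y) for y in range(233,243) for x in range(243,255)]
P=w2c(depthpts(d,uv))*1000
g=[q for u,q in zip(uv,P) if 184<q[0]<193 and 12<q[1]<32 and 35<q[2]]
g=np.array(g);print(len(g),np.percentile(g[:,2],[10,50,90]))
f=np.array([q for q in P if q[0]>193.5 and q[1]>5]);print(f[:,2].round(0),f[:,1].round())"
```

```text
t 6.02 pos [0.5442 0.1011 0.0735] F [-0.08 -2.73  7.63] w 0.004
[[ 0.002  0.854 -0.521]
 [-0.    -0.521 -0.854]
 [-1.     0.002 -0.001]]
in carrier [[86.1  0.6 73.5]] jaw yaw err -0.001
tool shift to tgt [-0.     -0.0001  0.0006]
j [-0.06  0.52 -0.3   1.9   0.21  0.76 -2.6 ]
(240, 232) [190.  -2.  48.]
(239, 233) [193.  -3.  46.]
(240, 233) [193.   1.  51.]
(241, 233) [191.   2.  50.]
(239, 234) [196.   1.  49.]
(240, 234) [193.   1.  47.]
(241, 234) [192.   3.  48.]
(242, 234) [189.   3.  45.]
(239, 235) [195.  -0.  44.]
(240, 235) [194.   2.  44.]
(241, 235) [193.   4.  46.]
31 [51.09581907 51.8781648  53.66621189]
[48. 55. 47. 49. 52. 46. 50. 51. 53. 47. 50. 53. 53. 46. 50. 51. 45. 46.
 51.] [12. 17. 13. 16. 19. 16. 20. 22. 25. 20. 23. 26. 28. 23. 27. 29. 26. 28.
 32.]
```

The ball reads about 47 mm and the tab's middle about 47 mm (top face 52). It has been held for more than 1.5 s at 7–8 N. I'll let the pad up gently and clear away.

move_arm:
  steps: "-0.003 0 0 0 255; -0.006 0 0 0 255; -0.009 0 0 0 255; -0.012 0 0 0 255; -0.016 0 0 0 255; -0.03 0 0 0 255; -0.06 0 0 0 255; -0.09 0 0 0 255; -0.12 0 0 0 255; -0.12 0 0 0 255"

```text
clock: 6.9
position: [0.5458, 0.1028, 0.1984]
ee_rot: [1.606, 0.897, -1.592]
force: [1.9, 0.4, 0.5]
width: 0.004
```

move_arm:
  steps: "0 0 0.03 0 255; 0 0 0.065 0 255; 0 0 0.1 0 255; 0 0 0.14 0 255; 0 0 0.18 0 255; 0 0 0.22 0 255; 0 0 0.25 0 255; 0 0 0.25 0 255; 0 0 0.25 0 255; 0 0 0.25 0 255"

```text
clock: 7.73
position: [0.4135, -0.1112, 0.1929]
ee_rot: [1.6, 0.899, -1.599]
force: [-0.4, -0.1, -0.2]
width: 0.003
```

```bash
python3 look.py 6; python3 -c "
from h import *
d=load('scene',6);a=load('scene',0)
cv2.imwrite('pics/full6.png',d['img'])
for d in (a,d):
    uv=[(x,y) for y in range(222,232) for x in range(236,245)]
    P=w2c(depthpts(d,uv))*1000;g=P[(P[:,0]>187)&(abs(P[:,1])<6)&(P[:,2]>40)];print(len(g),g[:,2].mean())
"
```

```text
t 7.73 pos [ 0.4135 -0.1112  0.1929] F [-0.44 -0.14 -0.21] w 0.003
[[ 0.001  0.854 -0.52 ]
 [ 0.    -0.52  -0.854]
 [-1.     0.    -0.001]]
in carrier [[  85.  -248.7  192.9]] jaw yaw err 0.0
tool shift to tgt [ 0.1195  0.001  -0.2486]
j [ 0.37  0.17 -0.26  2.05  0.05  0.92 -2.04]
(239, 226) [193.  -1.  74.]
(240, 226) [191.  -0.  73.]
(238, 227) [196.  -1.  73.]
(239, 227) [194.   0.  73.]
(240, 227) [193.   2.  73.]
(241, 227) [190.   1.  70.]
(238, 228) [198.   0.  73.]
(239, 228) [195.   1.  71.]
(240, 228) [194.   3.  73.]
(241, 228) [191.   3.  69.]
(239, 229) [197.   3.  70.]
(240, 229) [196.   5.  72.]
12 71.49637951967745
12 71.93824074320422
```

View pics/full6.png

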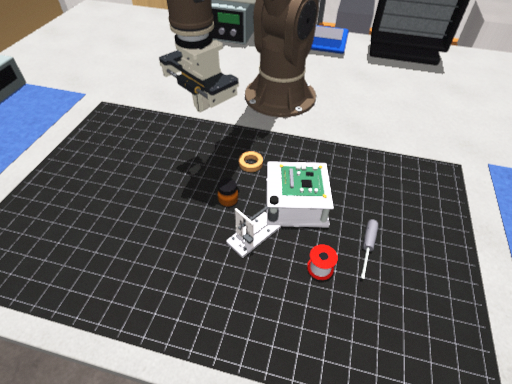

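The pointer is back at rest: the ball reads 71.9 mm against 71.5 mm at the start. The reel (322,262), jar (228,193), tape (251,161) and screwdriver (370,245) are all where they were, and the arm is clear.

```bash
python3 -c "
from cell import arm
print(arm.sign_off())"
```

```text
the job is handed in; nothing more can be done
None
```

I pressed the pad straight down with the shut fingers until the pointer stood level with the mark, held it there, then let the pad up and moved the arm clear. I handed the job in at about 7.8 s; no verdict was reported.

- **Press:** the pointer ball read about 47–48 mm high and the middle of the mark tab about 47 mm, both from the scene camera's depth. The reading is good to roughly 2 mm, against the 5 mm allowed. I held it for more than 1.5 s at about 7.5–8.5 N, and the commanded press never went past the hold point.
- **Release:** afterwards the ball read 71.9 mm, against 71.5 mm at the start.
- **Surroundings:** the four loose items look unmoved in the last scene image, judged by eye rather than measured. The force reading was about zero once the arm was clear.
- **Disagreements:** the scene camera's projection was off by about 1 pixel (2–4 mm) from the carrier model. I therefore judged the pointer against the tab in the same image, and the drop worked out from the tool height (about 23 mm) agreed. The arm blocked the top view during the press, so only the scene camera checked it.

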